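# Fit the cone on the citrus press and hold it running

## Task

Get the citrus press ready and test its drive: first slide the green pulp selector on the dish rim all the way to its fine end stop (anticlockwise seen from above), then take the orange reamer cone, set it over the splined drive shaft in the dish and turn it until the splines mesh and it drops fully home. Finish still holding on to the cone and pressing it firmly down, so that the sprung shaft stays pushed in and the start switch is held on; do not let go. Leave the can, the takeout lid and the saucer with the tongs where they are.

Things in the scene. Friction and masses are not known exactly. Their poses are not given: they have to be found in the camera images.
- juicer: citrus press, standing fixed on suction feet; origin at the centre of its underside on the counter, z up, front along -x. Steel housing 142 mm across at the foot and 100 mm tall, grey juice dish on top, drive shaft upright in the middle. A grey spout juts from the front below the dish, out to 102 mm from the axis, its top about 120 mm above the counter
- dish (a point): centre of the mouth of the juice dish, 144 mm above the counter, on the drive shaft's axis. The dish is 148 mm across outside, its strainer floor lies 27 mm below the rim
- selector (a joint): pulp selector: a ring round the dish rim with one upright green tab; rad, 0 = coarse end stop (one big black dot on the dish wall), 0.90 = fine end stop (three small dots). It grows as the tab goes anticlockwise seen from above, about the drive shaft's axis. It rubs (about 2 N at the tab) and stays where it is left
- selector_tab (a point): top centre of the green selector tab, 171 mm above the counter. The tab is an upright block 10 mm thick along its way, 20 mm radially and 34 mm tall, reaching down from this point just outside the dish rim; its centre runs on an arc of radius 89 mm about the drive shaft's axis
- shaft_tip (a point): top end of the drive shaft, on its axis, 163 mm above the counter when up; the frame turns with the shaft, z up. From the tip down: plain round pilot 13 mm across, 10 mm long; then six splines 20 mm long, 3.2 mm wide, 23 mm across crests, 15 mm core, one along the frame's +x, one every 60 degrees. It turns only against stiff gear friction (0.12 N m), or with the meshed cone
- press (a joint): how far the sprung drive shaft is pushed straight down, m: 0 = up, 0.006 = down on its stop. The spring takes 4 N to start and 10 N for the full way; the start switch is on from 0.004 down
- reamer: loose orange reamer cone, 63 to 126 g, upright on the counter; origin at the centre of its underside, z up. 78 mm tall; foot flange 66 mm across, 4 mm high; 49 mm across at height 24 mm, 47 at 36, 45 at 48, 38 at 60, then a rounded top; grips at any yaw, best 25 to 50 mm up. Six yellow ribs run up its outside, one along the frame's +x, one every 60 degrees
- socket (a point): on the cone's axis, 8 mm above its underside, where six inner ribs (18 mm long, 3.2 mm wide, 18 mm between opposite ones) begin in its 25 mm wide, 36 mm deep socket. Unmeshed, the cone stops with its underside 18 mm below the shaft tip. With yellow ribs in line with shaft splines (within 9 degrees) it slides home: underside 36 mm below the tip, foot 9 mm above the strainer
- can: bystander: crushed blue drink can standing on the counter, 68 mm across, 36 mm tall, origin at the centre of its underside. Farther left, beyond y = 0.44, lies a fixed wooden bottle rack with two glass bottles, 113 mm high
- takeout_lid: bystander: round clear plastic takeout lid lying flat, 116 mm across, 10 mm high, origin at the centre of its underside
- saucer: bystander: blue ceramic saucer, 144 mm across, 20 mm high, origin at the centre of its underside
- tongs: bystander: stainless steel tongs 240 mm long lying across the saucer, along their x axis, origin at mid-length of the underside
Mind the look-alikes: they are no part of the job. Several things have the shape of the reamer; the one meant has the colours described above.

How it is judged:
By the outcome, as a careful person would: the job done as asked, in the order asked, and still so for the second after the job is handed in, while the arm keeps its last pose, push and grip.
It also fails if it takes over 67 s, if anything falls off the work surface, if the arm or the gripper's body presses on something with over 40 N, if the wrist force passes 120 N, or if a joint passes its speed limit or range.

## Robot

A 6-joint arm with a two-finger parallel gripper is mounted at the origin on the work surface. World frame = base frame: x ahead of the robot, y to its left, z up, the work surface at z = 0. Lengths are in m, angles in degrees, forces in N, time in s.
With the tool pointing down it reaches from about 0.3 to 0.75 m from the base axis. Payload 8.5 kg.
Tool frame: the origin (TCP) lies between the finger pads; the fingertips stand 17 mm ahead of it and the grasp point (between the pads) lies 2 mm behind it (env.tip_reach is the distance from the TCP to the fingertips, in m); z points along the fingers, y is the line along which they close (so a half turn about z gives the same grasp; the last joint's range is limited). The gripper opens to 85 mm and grips with 20 to 120 N. Pads are 22 mm wide; open, the fingers measure 114 mm over their backs; the gripper's body (76 mm by 85 mm) begins 54 mm behind the grasp point. The pads swing forward as they close: fully open they stand 13 mm farther back than shut.
Start: joints at [-85.961, 21.807, 74.336, -0, 83.858, -12.336], TCP at [0.155, -0.528, 0.248] pointing down, gripper open.
Joint ranges: [-178.18, 178.18], [-50.72, 133.34], [12.68, 142.11], [-81.47, 261.47], [9.98, 163.14], [-165.26, 165.26]. Speed limits (degrees/s): [136.94, 136.94, 180, 180, 180, 180].

## Interface

Orientations are given as a 3x3 rotation matrix whose columns are the frame's x, y, z axes.
In Python, from rig import env, viewer gives the robot as it stands.
- The arm moves only by the tool move_arm, never from a script. Its argument "motion" is a list of rows, each a list of 2 entries, a list of its own where there are three numbers: the shift along the tool's x, y, z normalised to -1 to 1, where 1 is 50 mm, then the turn, a rotation vector about the tool's x, y, z normalised to -1 to 1, where 1 is 8 degrees. A call has 1 to 20 rows; each row shifts and turns the commanded pose from where the row before left it, along the tool's axes as they then stand; what a row does not reach is not made up. A row lasts 1/10 s, in which the tool goes at most 50 mm and 8.59 degrees, less where a joint would pass 70% of its speed; a pose out of reach is approached as far as the arm can. A call with a number of a shift or a turn outside -1 to 1 is refused whole. A call with a gripper value outside its range is refused whole. "claw" is the closure, from 0 (fully open) to 1 (shut), set as the call begins (left out, the last holds). The fingers move at their own pace and stop on an object; "force" is the grip in N (left out, the last holds). Time passes only in rows, so rows that do not move let the fingers close. It gives the time, the measured TCP pose, the force, the opening and the grip force at its end, in the units of the state.
- env.observe(): the state, without advancing time (a new reading comes with each control period).
- viewer.get_image(name): name is "scene" or "top" or "wrist"; returns a dict with "frame" (480x640x3 uint8, red, green, blue), "depth" (480x640 float32, m along the optical axis (not along the pixel's ray), 0 where there is no reading), "fx", "fy", "cx", "cy" (pixels), "eye" and "attitude" of the camera in the world; the wrist camera has in their place "T_tool_cam" (4x4, takes a point from camera to tool coordinates, whose origin is the TCP and whose axes are the flange's). Camera axes: x right, y up, looking along -z (the intrinsics and any distortion apply to the point x, -y, -z); pixel columns grow to the right and rows downward; lengths in m; the calibration is good to about 2 mm. A picture is of the moment at which its call begins: read the wrist's pose just before it.
- env.close_job(): hands the job in; it is judged then, once.
The state is a dict: "time_s": time; "q": joint angles; "qvel": joint speeds; "joint_efforts": joint torques, N m; "position": TCP position; "tool_rot": TCP orientation; "ft_force": force on the tool from outside, world axes, zero at the start; "wrist_torque": the same for the moment, N m; "grip_width": finger opening in m; "gripper_force": force on a finger pad.
Only numpy, scipy, OpenCV 4.12 (cv2) and the standard library are available. Lean on these libraries where they do the work, as an engineer would, in place of code of your own. Each camera call takes 0.05 s, during which the arm holds its last target. There are 200 camera calls.

## Working session

There is one attempt and no reset: what is moved stays moved. The work goes in short steps, Python scripts to look and compute and a tool call to move; the robot and the scene stay as the last step left them, time stands still between calls to the robot, and variables do not carry over. Pictures are saved under pics/ and viewed, at most 10 in all, crops included, and the job is handed in when it is done.

Besides the shell and the picture viewer there is one more tool, called after "Emit:" as name([rows], argument=value, ...), one row to a line, values as JSON. move_arm: Moves the arm, as the interface text tells. Scaled input: -1 to 1 covers 50 mm each way for a shift and 8 degrees each way for a turn. Its arguments: {"type":"object","properties":{"motion":{"type":"array","items":{"type":"array"}},"claw":{"type":"number"},"force":{"type":"number"}},"required":["motion"]}

```bash
mkdir -p pics; ls; cat > h.py <<'E'
import numpy as np, cv2, pickle
from rig import env, viewer
def grab(n,f):
    s=env.observe(); im=viewer.get_image(n)
    if n=="wrist":
        T=np.eye(4); T[:3,:3]=np.array(s["tool_rot"]).reshape(3,3); T[:3,3]=s["position"]
        M=T@np.array(im["T_tool_cam"])
    else:
        M=np.eye(4); M[:3,:3]=np.array(im["attitude"]).reshape(3,3); M[:3,3]=im["eye"]
    im["M"]=M; pickle.dump(dict(im),open(f"pics/{f}.pkl","wb"))
    cv2.imwrite(f"pics/{f}.png",im["frame"][...,::-1]); return im
def load(f): return pickle.load(open(f"pics/{f}.pkl","rb"))
def cloud(im):
    d=im["depth"]; v,u=np.mgrid[:480,:640]
    p=np.stack([(u-im["cx"])/im["fx"]*d,-(v-im["cy"])/im["fy"]*d,-d],-1)
    w=p@im["M"][:3,:3].T+im["M"][:3,3]; w[d<=0]=np.nan; return w
def ray(im,u,v,z):
    "point where the pixel's ray meets height z"
    r=im["M"][:3,:3]@np.array([(u-im["cx"])/im["fx"],-(v-im["cy"])/im["fy"],-1]); e=im["M"][:3,3]
    return e+r*(z-e[2])/r[2]
def proj(im,p):
    c=im["M"][:3,:3].T@(np.array(p)-im["M"][:3,3]); return im["cx"]-im["fx"]*c[0]/c[2], im["cy"]+im["fy"]*c[1]/c[2]
E
python3 - <<'E'
from h import *
for n in("top","scene"):
    im=grab(n,n+"0"); print(n,im["M"].round(3).tolist(),im["fx"],[k for k in im])
s=env.observe(); print(s["time_s"],s["tool_rot"],s["grip_width"],s["ft_force"])
E
```

```text
pics
top [[0.02, 0.997, -0.071, 0.504], [-1.0, 0.021, 0.009, -0.056], [0.01, 0.071, 0.997, 1.432], [0.0, 0.0, 0.0, 1.0]] 503.34687607103086 ['frame', 'depth', 'fx', 'fy', 'cx', 'cy', 'eye', 'attitude', 'M']
scene [[0.659, -0.446, 0.605, 1.51], [0.752, 0.412, -0.515, -0.828], [-0.02, 0.794, 0.607, 1.063], [0.0, 0.0, 0.0, 1.0]] 552.7742229934264 ['frame', 'depth', 'fx', 'fy', 'cx', 'cy', 'eye', 'attitude', 'M']
0.1 [[ 9.59436378e-01  2.81925201e-01 -1.30298843e-04]
 [ 2.81925120e-01 -9.59435491e-01  1.32825703e-03]
 [ 2.49455795e-04 -1.31111263e-03 -9.99999109e-01]] 0.08529945346831302 [-0.44560424  0.34471385  0.2055572 ]
```

```bash
sleep 1; ls pics
```

```text
scene0.pkl
scene0.png
top0.pkl
top0.png
```

View pics/top0.png

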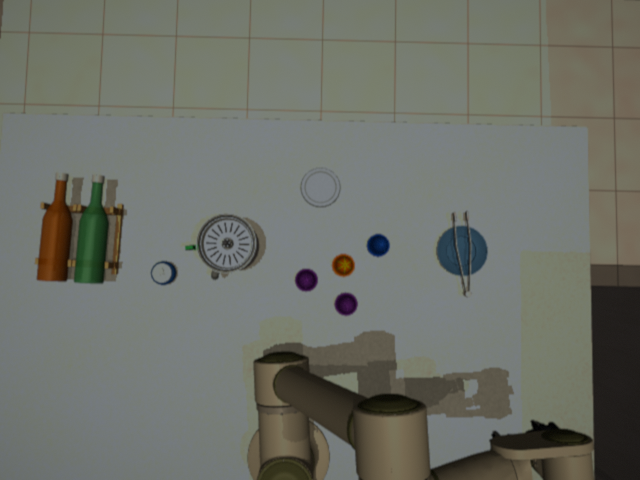

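View pics/scene0.png

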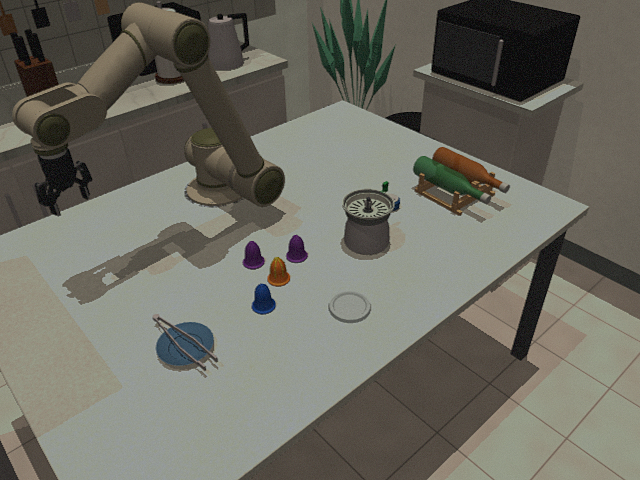

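The top view shows the juicer at (228,243), its green tab at (191,247), the orange cone at (343,265), purple look-alikes at (306,279) and (346,303), a blue one at (378,245), the can at (163,272), and the spout near (215,275). The scene view agrees.

```bash
python3 - <<'E'
from h import *
for n in("top0","scene0"):
    im=load(n); w=cloud(im); hsv=cv2.cvtColor(im["frame"],cv2.COLOR_RGB2HSV); H,S,V=[hsv[...,i].astype(int) for i in range(3)]
    for nm,m in(("orange",(H>5)&(H<28)&(S>180)&(V>80)),("green",(H>50)&(H<85)&(S>140)),("purple",(H>135)&(H<165)&(S>100))):
        k,l,st,c=cv2.connectedComponentsWithStats(m.astype(np.uint8))
        for i in range(1,k):
            if st[i,4]<15: continue
            p=w[l==i]; p=p[~np.isnan(p[:,0])]
            if p[:,0].min()<.2 or p[:,0].max()>.8: continue
            t=np.percentile(p[:,2],97)
            print(n,nm,c[i].round(1),st[i,4],"mean",p.mean(0).round(3),"ztop",t.round(3),"top xy",p[p[:,2]>t-.008].mean(0).round(3),"ext",np.ptp(p,axis=0).round(3))
    # juicer rim points
    m=(w[...,2]>.135)&(w[...,2]<.15)&(abs(w[...,0]-.45)<.2)&(abs(w[...,1]-.16)<.15)
    p=w[m]; 
    if len(p)>20:
        A=np.c_[2*p[:,:2],np.ones(len(p))]; s=np.linalg.lstsq(A,(p[:,:2]**2).sum(1),rcond=None)[0]; r=np.sqrt(s[2]+s[0]**2+s[1]**2)
        print(n,"rim",s[:2].round(4),r.round(4),len(p))
im=load("top0"); 
print("can",ray(im,163,272,.036),"dish",ray(im,228,243,.144),"cone flange",ray(im,343,265,.0))
for n,(a,b,c,d) in {"top0":(150,200,270,310),"scene0":(310,160,420,270)}.items():
    pass
a=load("top0")["frame"][190:310,140:390]; cv2.imwrite("pics/c1.png",cv2.resize(cv2.convertScaleAbs(a[...,::-1],alpha=1.6),None,fx=3.2,fy=3.2,interpolation=cv2.INTER_CUBIC))
E
```

```text
top0 orange [ 50.6 237.8] 1414 mean [0.582 0.632 0.108] ztop 0.117 top xy [0.558 0.634 0.113] ext [0.262 0.054 0.039]
top0 orange [342.1 265.3] 103 mean [ 0.527 -0.139  0.009] ztop 0.02 top xy [ 0.512 -0.137  0.016] ext [0.057 0.057 0.023]
top0 orange [344.1 265. ] 143 mean [ 0.527 -0.141  0.069] ztop 0.08 top xy [ 0.527 -0.142  0.076] ext [0.033 0.036 0.029]
top0 green [190.3 247.1] 23 mean [0.562 0.252 0.168] ztop 0.175 top xy [0.562 0.253 0.171] ext [0.006 0.017 0.024]
top0 green [ 78.6 262.7] 27 mean [0.518 0.555 0.111] ztop 0.114 top xy [0.518 0.554 0.111] ext [0.016 0.013 0.01 ]
top0 green [100.  264.7] 25 mean [0.514 0.507 0.092] ztop 0.103 top xy [0.513 0.51  0.099] ext [0.019 0.011 0.026]
top0 purple [306.  279.7] 357 mean [ 0.485 -0.038  0.042] ztop 0.078 top xy [ 0.483 -0.038  0.075] ext [0.056 0.057 0.08 ]
top0 purple [345.7 303.7] 367 mean [ 0.421 -0.149  0.042] ztop 0.079 top xy [ 0.418 -0.151  0.075] ext [0.059 0.06  0.083]
top0 rim [0.4855 0.1306] 0.1286 776
scene0 orange [459.  159.3] 301 mean [0.569 0.626 0.109] ztop 0.117 top xy [0.564 0.631 0.113] ext [0.205 0.053 0.03 ]
scene0 orange [494.1 179.9] 35 mean [0.713 0.626 0.091] ztop 0.094 top xy [0.715 0.627 0.092] ext [0.053 0.031 0.015]
scene0 orange [277.9 272.9] 384 mean [ 0.545 -0.15   0.035] ztop 0.076 top xy [ 0.538 -0.145  0.074] ext [0.05  0.061 0.083]
scene0 green [384.9 186.1] 33 mean [0.568 0.253 0.161] ztop 0.173 top xy [0.567 0.255 0.17 ] ext [0.013 0.024 0.028]
scene0 purple [296.2 249.9] 376 mean [ 0.5   -0.047  0.036] ztop 0.076 top xy [ 0.494 -0.041  0.074] ext [0.054 0.065 0.081]
scene0 purple [252.8 256.1] 395 mean [ 0.436 -0.158  0.036] ztop 0.075 top xy [ 0.429 -0.154  0.073] ext [0.052 0.064 0.084]
scene0 rim [0.462  0.1156] 0.1452 554
can [0.49790765 0.35631045 0.036     ] dish [0.57562901 0.16175827 0.144     ] cone flange [ 0.52776324 -0.14213007  0.        ]
```

```bash
cat >> h.py <<'E'
def plan(wps):
    "wps: list of (n rows, target xyz, target tool-y yaw deg or None). tool stays down; prints rounded rows"
    s=env.observe(); R=np.array(s["tool_rot"]).reshape(3,3); p=np.array(s["position"]); y=np.degrees(np.arctan2(R[1,1],R[0,1]))
    print("from",p.round(4),"yaw",y.round(2)); out=[]
    for n,t,ty in wps:
        t=np.array(t,float); ty=y if ty is None else ty
        for i in range(n):
            d=(t-p)/(n-i); dy=(ty-y)/(n-i); a=np.radians(y); ex=np.array([-np.sin(a),np.cos(a),0]); ey=np.array([np.cos(a),np.sin(a),0])
            r=[[round(float(v)/.05,2)+0. for v in(d@ex,d@ey,-d[2])],[0,0,round(float(-dy)/8,2)+0.]]
            out.append(r); p=p+.05*(r[0][0]*ex+r[0][1]*ey)-[0,0,.05*r[0][2]]; y-=8*r[1][2]
    print(str(out).replace(" ","")); print("end",p.round(4),round(y,2),"max",max(np.linalg.norm(r[0]) for r in out))
E
python3 - <<'E'
from h import *
im=grab("wrist","w0"); print(np.array(im["T_tool_cam"]).round(3),im["fx"])
plan([(19,(.52,.19,.30),7)])
E
```

```text
[[-0.     0.963  0.271  0.068]
 [ 1.    -0.     0.001 -0.001]
 [ 0.001  0.271 -0.963 -0.126]
 [ 0.     0.     0.     1.   ]] 427.4749623304602
from [ 0.155  -0.5275  0.2479] yaw -73.62
[[[0.58,-0.62,-0.05],[0,0,-0.53]],[[0.63,-0.57,-0.06],[0,0,-0.53]],[[0.67,-0.52,-0.05],[0,0,-0.53]],[[0.7,-0.47,-0.06],[0,0,-0.53]],[[0.74,-0.42,-0.05],[0,0,-0.53]],[[0.76,-0.36,-0.06],[0,0,-0.53]],[[0.79,-0.31,-0.05],[0,0,-0.53]],[[0.81,-0.25,-0.06],[0,0,-0.53]],[[0.83,-0.19,-0.05],[0,0,-0.53]],[[0.84,-0.13,-0.06],[0,0,-0.53]],[[0.84,-0.06,-0.05],[0,0,-0.53]],[[0.85,0.0,-0.06],[0,0,-0.53]],[[0.84,0.06,-0.05],[0,0,-0.53]],[[0.84,0.12,-0.06],[0,0,-0.53]],[[0.83,0.19,-0.05],[0,0,-0.53]],[[0.81,0.25,-0.06],[0,0,-0.53]],[[0.79,0.31,-0.05],[0,0,-0.53]],[[0.76,0.36,-0.06],[0,0,-0.53]],[[0.74,0.42,-0.05],[0,0,-0.54]]]
end [0.5202 0.19   0.2999] 7.02 max 0.852936105461599
```

Emit:
move_arm([
  [[0.58,-0.62,-0.05],[0,0,-0.53]],
  [[0.63,-0.57,-0.06],[0,0,-0.53]],
  [[0.67,-0.52,-0.05],[0,0,-0.53]],
  [[0.7,-0.47,-0.06],[0,0,-0.53]],
  [[0.74,-0.42,-0.05],[0,0,-0.53]],
  [[0.76,-0.36,-0.06],[0,0,-0.53]],
  [[0.79,-0.31,-0.05],[0,0,-0.53]],
  [[0.81,-0.25,-0.06],[0,0,-0.53]],
  [[0.83,-0.19,-0.05],[0,0,-0.53]],
  [[0.84,-0.13,-0.06],[0,0,-0.53]],
  [[0.84,-0.06,-0.05],[0,0,-0.53]],
  [[0.85,0.0,-0.06],[0,0,-0.53]],
  [[0.84,0.06,-0.05],[0,0,-0.53]],
  [[0.84,0.12,-0.06],[0,0,-0.53]],
  [[0.83,0.19,-0.05],[0,0,-0.53]],
  [[0.81,0.25,-0.06],[0,0,-0.53]],
  [[0.79,0.31,-0.05],[0,0,-0.53]],
  [[0.76,0.36,-0.06],[0,0,-0.53]],
  [[0.74,0.42,-0.05],[0,0,-0.54]],
  [[0,0,0],[0,0,0]],
])

```text
time_s: 2.15
position: [0.5212, 0.1934, 0.2994]
tool_rot: [[-0.128, 0.992, -0.001], [0.992, 0.128, 0.001], [0.001, -0.0, -1.0]]
ft_force: [0.0, -0.8, -1.2]
grip_width: 0.0853
gripper_force: 0.0
```

```bash
python3 - <<'E'
from h import *
s=env.observe(); print(s["time_s"],s["position"],s["q"])
im=grab("wrist","w1")
E
```

```text
2.15 [0.5212094  0.19340162 0.29942697] [8.13501836e+00 2.06896142e+01 6.76244447e+01 4.79257610e-02
 9.17113286e+01 7.72594618e-01]
```

View pics/w1.png

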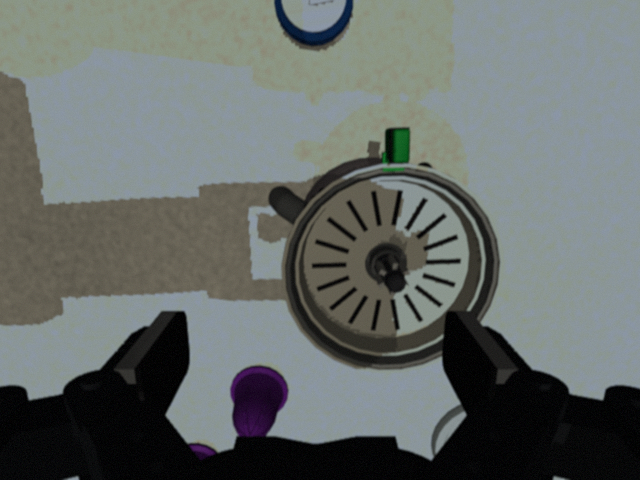

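The wrist view shows the dish rim centred near (392,263), the green tab at (398,147), the big black coarse dot at (427,168), the shaft tip around (397,283), and the spout at (285,203).

```bash
python3 - <<'E'
from h import *
im=load("w1"); w=cloud(im); Z=w[...,2]
m=(Z>.139)&(Z<.150); p=w[m]; c=np.array([.575,.162])
for _ in range(3):
    r=np.hypot(*(p[:,:2]-c).T); q=p[(r>.062)&(r<.076)]
    A=np.c_[2*q[:,:2],np.ones(len(q))]; s=np.linalg.lstsq(A,(q[:,:2]**2).sum(1),rcond=None)[0]; c=s[:2]
print("rim",c.round(4),np.sqrt(s[2]+c@c).round(4),len(q),np.median(q[:,2]).round(4))
r=np.hypot(w[...,0]-c[0],w[...,1]-c[1])
t=(r<.015)&(Z>.155); print("tip",w[t].mean(0).round(4),np.nanmax(Z[t]).round(4),t.sum())
hsv=cv2.cvtColor(im["frame"],cv2.COLOR_RGB2HSV); g=(hsv[...,0]>45)&(hsv[...,0]<85)&(hsv[...,1]>120)
q=w[g&(Z>.1)]; zt=np.percentile(q[:,2],95); q=q[q[:,2]>zt-.006]
u=(q.min(0)+q.max(0))/2; print("tab",u.round(4),zt.round(4),np.ptp(q,axis=0).round(4),"ang",np.degrees(np.arctan2(u[1]-c[1],u[0]-c[0])).round(1),"R",np.hypot(*(u[:2]-c)).round(4))
i=load("top0"); print("2nd view tab",ray(i,190.3,247.1,.168), proj(im,[u[0],u[1],.171]))
for nm,uv,z in(("dot",(427,168),.13),("spout",(283,198),.115)):
    v=ray(im,*uv,z); print(nm,v.round(3),np.degrees(np.arctan2(v[1]-c[1],v[0]-c[0])).round(1),np.hypot(*(v[:2]-c)).round(3))
a=im["frame"][110:330,270:510]; cv2.imwrite("pics/c2.png",cv2.resize(cv2.convertScaleAbs(a[...,::-1],alpha=1.8),None,fx=2.5,fy=2.5,interpolation=cv2.INTER_CUBIC))
E
```

```text
rim [0.5762 0.1688] 0.0726 6310 0.1444
tip [0.5761 0.1696 0.1621] 0.1653 349
tab [0.5185 0.2088 0.3707] 0.3707 [0.0748 0.0142 0.0119] ang 145.3 R 0.0702
2nd view tab [0.56206105 0.25170201 0.168     ] (np.float64(316.19597663584216), np.float64(215.24968221821368))
dot [0.591 0.243 0.13 ] 79.0 0.075
spout [0.494 0.207 0.115] 155.1 0.09
```

```bash
python3 - <<'E'
from h import *
im=load("w1"); w=cloud(im); Z=w[...,2]; c=np.array([.5762,.1690])
hsv=cv2.cvtColor(im["frame"],cv2.COLOR_RGB2HSV); g=(hsv[...,0]>45)&(hsv[...,0]<85)&(hsv[...,1]>120)&(Z<.2)&(Z>.12)
q=w[g]; zt=np.percentile(q[:,2],95); q=q[q[:,2]>zt-.005]
u=(np.percentile(q,3,0)+np.percentile(q,97,0))/2; print("tab",u.round(4),zt.round(4),np.ptp(q,axis=0).round(4),"ang",np.degrees(np.arctan2(u[1]-c[1],u[0]-c[0])).round(1),"R",np.hypot(*(u[:2]-c)).round(4))
a=np.radians(np.degrees(np.arctan2(u[1]-c[1],u[0]-c[0]))); t=[c[0]+.09*np.cos(a),c[1]+.09*np.sin(a)]
print(t); ya=np.degrees(a)-90
plan([(4,(*t,.215),ya),(1,(*t,.215),ya),(3,(*t,.164),ya),(1,(*t,.164),ya)])
E
```

```text
tab [0.5618 0.2561 0.171 ] 0.1726 [0.0112 0.0195 0.0058] ang 99.4 R 0.0883
[np.float64(0.5615572821530754), np.float64(0.2578008491741794)]
from [0.5205 0.1916 0.2994] yaw 7.19
[[[0.3,0.25,0.42],[0,0,-0.07]],[[0.3,0.25,0.42],[0,0,-0.07]],[[0.3,0.25,0.42],[0,0,-0.07]],[[0.3,0.25,0.43],[0,0,-0.06]],[[0.0,0.0,0.0],[0,0,0.0]],[[0.0,0.0,0.34],[0,0,0.0]],[[0.0,0.0,0.34],[0,0,0.0]],[[0.0,0.0,0.34],[0,0,0.0]],[[0.0,0.0,0.0],[0,0,0.0]]]
end [0.5616 0.258  0.1639] 9.35 max 0.5808614292583042
```

View pics/c2.png

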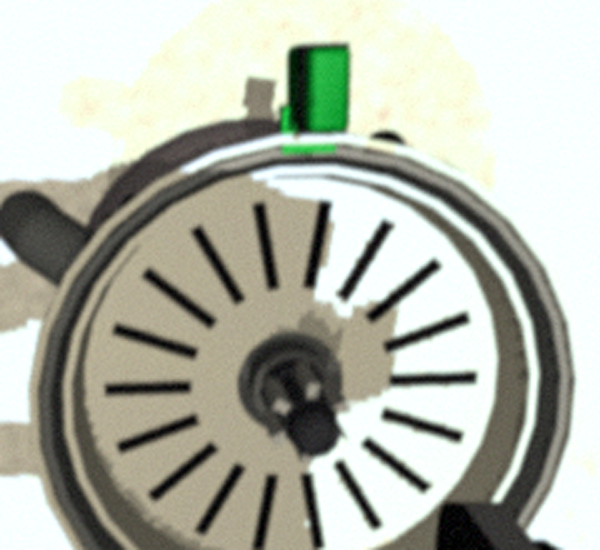

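The tab's top is at (0.562, 0.256, 0.171), at radius 88 mm and angle 99°, which fits the text. The shaft tip and dark pilot are clearly visible. I'll descend astride the tab.

Emit:
move_arm([
  [[0.3,0.25,0.42],[0,0,-0.07]],
  [[0.3,0.25,0.42],[0,0,-0.07]],
  [[0.3,0.25,0.42],[0,0,-0.07]],
  [[0.3,0.25,0.43],[0,0,-0.06]],
  [[0,0,0],[0,0,0]],
  [[0,0,0],[0,0,0]],
  [[0,0,0.33],[0,0,0]],
  [[0,0,0.33],[0,0,0]],
  [[0,0,0.33],[0,0,0]],
  [[0,0,0],[0,0,0]],
  [[0,0,0],[0,0,0]],
], claw=0.55, force=20)

```text
time_s: 3.3
position: [0.5618, 0.2555, 0.168]
tool_rot: [[-0.158, 0.987, 0.002], [0.987, 0.158, 0.0], [0.0, 0.002, -1.0]]
ft_force: [1.4, -0.2, 1.0]
grip_width: 0.038
gripper_force: 0.0
```

Emit:
move_arm([
  [[0,0,0],[0,0,0]],
  [[0,0,0],[0,0,0]],
  [[0,0,0],[0,0,0]],
  [[0,0,0],[0,0,0]],
  [[0,0,0],[0,0,0]],
  [[0,0,0],[0,0,0]],
], claw=1, force=20)

```text
time_s: 3.9
position: [0.5623, 0.2562, 0.1677]
tool_rot: [[-0.16, 0.987, 0.003], [0.987, 0.16, 0.0], [-0.0, 0.003, -1.0]]
ft_force: [1.0, -0.6, 5.5]
grip_width: 0.0094
gripper_force: 23.4
```

Emit:
move_arm([
  [[-0.002,-0.092,0],[0,0,-0.375]],
  [[-0.002,-0.092,0],[0,0,-0.375]],
  [[-0.002,-0.092,0],[0,0,-0.375]],
  [[-0.002,-0.092,0],[0,0,-0.375]],
  [[-0.002,-0.092,0],[0,0,-0.375]],
  [[-0.002,-0.092,0],[0,0,-0.375]],
  [[-0.002,-0.092,0],[0,0,-0.375]],
  [[0,0,0],[0,0,0]],
])

```text
time_s: 4.7
position: [0.532, 0.2449, 0.1677]
tool_rot: [[-0.504, 0.864, 0.003], [0.864, 0.504, -0.001], [-0.002, 0.003, -1.0]]
ft_force: [2.0, -4.3, 5.1]
grip_width: 0.0097
gripper_force: 21.9
```

Emit:
move_arm([
  [[-0.002,-0.062,0],[0,0,-0.25]],
  [[-0.002,-0.062,0],[0,0,-0.25]],
  [[0,0,0],[0,0,0]],
])

```text
time_s: 5.0
position: [0.5269, 0.2416, 0.1676]
tool_rot: [[-0.562, 0.827, 0.003], [0.827, 0.562, -0.0], [-0.002, 0.003, -1.0]]
ft_force: [1.9, -3.2, 7.2]
grip_width: 0.0092
gripper_force: 21.6
```

Emit:
move_arm([
  [[-0.001,-0.062,0],[0,0,-0.25]],
  [[-0.001,-0.062,0],[0,0,-0.25]],
  [[0,0,0],[0,0,0]],
])

```text
time_s: 5.3
position: [0.5219, 0.2379, 0.1676]
tool_rot: [[-0.619, 0.786, 0.003], [0.786, 0.619, -0.0], [-0.002, 0.002, -1.0]]
ft_force: [2.5, -4.0, 6.8]
grip_width: 0.0095
gripper_force: 21.5
```

Emit:
move_arm([
  [[-0.001,-0.062,0],[0,0,-0.25]],
  [[0,0,0],[0,0,0]],
])

```text
time_s: 5.5
position: [0.5196, 0.236, 0.1676]
tool_rot: [[-0.646, 0.764, 0.004], [0.764, 0.646, -0.0], [-0.003, 0.002, -1.0]]
ft_force: [2.1, -4.1, 6.5]
grip_width: 0.0099
gripper_force: 21.4
```

Emit:
move_arm([
  [[-0.001,-0.062,0],[0,0,-0.25]],
  [[0,0,0],[0,0,0]],
])

```text
time_s: 5.7
position: [0.5173, 0.2339, 0.1676]
tool_rot: [[-0.672, 0.741, 0.003], [0.741, 0.672, -0.0], [-0.003, 0.002, -1.0]]
ft_force: [1.5, -2.6, 7.2]
grip_width: 0.0099
gripper_force: 21.4
```

Emit:
move_arm([
  [[-0.001,-0.062,0],[0,0,-0.25]],
  [[0,0,0],[0,0,0]],
])

```text
time_s: 5.9
position: [0.5151, 0.2318, 0.1677]
tool_rot: [[-0.697, 0.717, 0.004], [0.717, 0.697, -0.0], [-0.003, 0.002, -1.0]]
ft_force: [2.1, -4.6, 6.4]
grip_width: 0.0096
gripper_force: 21.4
```

Emit:
move_arm([
  [[-0.001,-0.062,0],[0,0,-0.25]],
  [[0,0,0],[0,0,0]],
])

```text
time_s: 6.1
position: [0.5129, 0.2296, 0.1676]
tool_rot: [[-0.722, 0.692, 0.004], [0.692, 0.722, -0.0], [-0.003, 0.002, -1.0]]
ft_force: [2.1, -4.8, 6.0]
grip_width: 0.0093
gripper_force: 21.4
```

Emit:
move_arm([
  [[-0.001,-0.062,0],[0,0,-0.25]],
  [[0,0,0],[0,0,0]],
])

```text
time_s: 6.3
position: [0.5108, 0.2273, 0.1676]
tool_rot: [[-0.745, 0.667, 0.004], [0.667, 0.745, -0.0], [-0.003, 0.002, -1.0]]
ft_force: [3.0, -4.2, 8.0]
grip_width: 0.0096
gripper_force: 21.3
```

Emit:
move_arm([
  [[-0.001,-0.062,0],[0,0,-0.25]],
  [[0,0,0],[0,0,0]],
])

```text
time_s: 6.5
position: [0.5099, 0.2261, 0.1677]
tool_rot: [[-0.768, 0.641, 0.007], [0.641, 0.768, 0.003], [-0.004, 0.006, -1.0]]
ft_force: [8.6, 3.5, 2.3]
grip_width: 0.0093
gripper_force: 22.6
```

Emit:
move_arm([
  [[-0.001,-0.062,0],[0,0,-0.25]],
  [[0,0,0],[0,0,0]],
])

```text
time_s: 6.7
position: [0.5097, 0.2257, 0.1679]
tool_rot: [[-0.789, 0.614, 0.012], [0.614, 0.789, 0.007], [-0.005, 0.013, -1.0]]
ft_force: [17.0, 16.6, -3.9]
grip_width: 0.0097
gripper_force: 34.0
```

Emit:
move_arm([
  [[-0.001,-0.062,0],[0,0,-0.25]],
  [[0,0,0],[0,0,0]],
])

```text
time_s: 6.9
position: [0.5096, 0.2252, 0.168]
tool_rot: [[-0.81, 0.586, 0.017], [0.586, 0.81, 0.012], [-0.006, 0.02, -1.0]]
ft_force: [25.8, 28.1, -9.8]
grip_width: 0.0094
gripper_force: 46.5
```

The tab is on its stop: at 139.6° the force rose and it moved no further. I'll relieve the load, open and rise.

Emit:
move_arm([
  [[0,0.08,0],[0,0,0.4]],
  [[0,0,0],[0,0,0]],
])

```text
time_s: 7.1
position: [0.5099, 0.2258, 0.1678]
tool_rot: [[-0.776, 0.631, 0.01], [0.631, 0.776, 0.004], [-0.005, 0.01, -1.0]]
ft_force: [14.5, 9.7, -0.8]
grip_width: 0.0096
gripper_force: 26.4
```

Emit:
move_arm([
  [[0,0,0],[0,0,0]],
  [[0,0,0],[0,0,0]],
  [[0,0,0],[0,0,0]],
], claw=0.6)

```text
time_s: 7.4
position: [0.5059, 0.2238, 0.1662]
tool_rot: [[-0.777, 0.63, -0.001], [0.63, 0.777, -0.0], [0.001, -0.001, -1.0]]
ft_force: [0.2, -0.2, -0.4]
grip_width: 0.034
gripper_force: 0.0
```

Emit:
move_arm([
  [[0,0,-0.4],[0,0,0]],
  [[0,0,-0.8],[0,0,0]],
  [[0,0,-0.8],[0,0,0]],
  [[0,0,-0.8],[0,0,0]],
  [[0,0,0],[0,0,0]],
])

```text
time_s: 7.9
position: [0.5072, 0.2241, 0.3117]
tool_rot: [[-0.777, 0.63, 0.01], [0.63, 0.777, 0.002], [-0.006, 0.008, -1.0]]
ft_force: [0.6, 0.0, -0.4]
grip_width: 0.0344
gripper_force: 0.0
```

```bash
python3 - <<'E'
from h import *
plan([(2,(.575,.13,.32),None),(1,(.575,.13,.32),None)])
plan([(4,(.575,.13,.32),0),(1,(.575,.13,.32),0)])
im=grab("wrist","w2"); w=cloud(im); Z=w[...,2]; c=np.array([.5762,.1690])
hsv=cv2.cvtColor(im["frame"],cv2.COLOR_RGB2HSV); g=(hsv[...,0]>45)&(hsv[...,0]<85)&(hsv[...,1]>120)&(Z<.2)&(Z>.12)
q=w[g]; print(len(q)); zt=np.percentile(q[:,2],95); q=q[q[:,2]>zt-.005]
u=q.mean(0); print("tab",u.round(4),zt.round(4),"ang",np.degrees(np.arctan2(u[1]-c[1],u[0]-c[0])).round(1),"R",np.hypot(*(u[:2]-c)).round(4))
r=np.hypot(w[...,0]-c[0],w[...,1]-c[1]); t=(r<.02)&(Z>.155); print("tip",w[t].mean(0).round(4),t.sum())
E
```

```text
from [0.5072 0.2241 0.3117] yaw 50.98
[[[-1.12,-0.3,-0.08],[0,0,0.0]],[[-1.12,-0.31,-0.09],[0,0,0.0]],[[0.0,0.0,0.0],[0,0,0.0]]]
end [0.5751 0.1299 0.3202] 50.98 max 1.1655899793666726
from [0.5072 0.2241 0.3117] yaw 50.98
[[[-0.56,-0.15,-0.04],[0,0,1.59]],[[-0.58,-0.03,-0.04],[0,0,1.59]],[[-0.57,0.1,-0.04],[0,0,1.6]],[[-0.53,0.23,-0.05],[0,0,1.59]],[[0.0,0.0,0.0],[0,0,0.0]]]
end [0.5749 0.1301 0.3202] 0.02 max 0.5821511831131154
585
tab [0.5086 0.227  0.1714] 0.1725 ang 139.4 R 0.0891
tip [0.5753 0.1697 0.1616] 298
```

```bash
python3 - <<'E'
from h import *
im=load("w2"); u,v=proj(im,[.5757,.1692,.153]); print(u,v)
u,v=int(u),int(v); a=im["frame"][v-32:v+32,u-40:u+40]; b=cv2.resize(cv2.convertScaleAbs(a[...,::-1],alpha=2.2,beta=10),None,fx=9,fy=9,interpolation=cv2.INTER_CUBIC); cv2.imwrite("pics/c3.png",b)
plan([(12,(.555,-.142,.22),15),(1,(.555,-.142,.22),15)])
E
```

```text
314.7001690595989 342.41880161913184
from [0.5066 0.2239 0.3086] yaw 50.97
[[[-0.45,-0.42,0.15],[0,0,0.37]],[[-0.47,-0.4,0.15],[0,0,0.38]],[[-0.49,-0.37,0.15],[0,0,0.37]],[[-0.51,-0.35,0.15],[0,0,0.38]],[[-0.52,-0.32,0.15],[0,0,0.37]],[[-0.54,-0.29,0.15],[0,0,0.38]],[[-0.56,-0.27,0.15],[0,0,0.37]],[[-0.57,-0.24,0.14],[0,0,0.38]],[[-0.58,-0.2,0.15],[0,0,0.37]],[[-0.59,-0.18,0.14],[0,0,0.38]],[[-0.59,-0.14,0.15],[0,0,0.37]],[[-0.61,-0.12,0.14],[0,0,0.38]],[[0.0,0.0,0.0],[0,0,0.0]]]
end [ 0.5548 -0.1423  0.2201] 14.97 max 0.6395310782127793
```

View pics/c3.png

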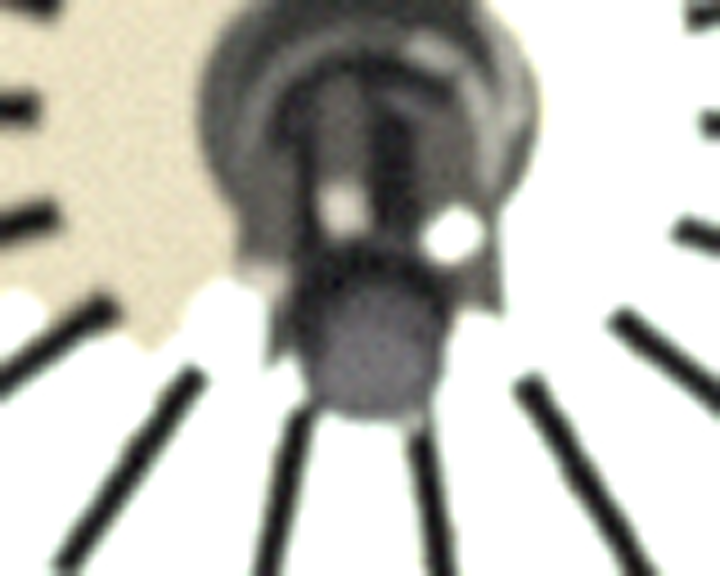

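The crop shows the pilot tip at (375,345), with bright spline ends at about (343,205), (455,235) and (260,275).

```bash
python3 - <<'E'
from h import *
im=load("w2"); f=lambda x,y,z: ray(im,314-40+(x+.5)/9-.5,342-32+(y+.5)/9-.5,z)
t=f(375,345,.163); print("tip",t.round(4))
for x,y in((343,205),(455,235),(262,278)):
    p=f(x,y,.153); d=p-t; print(p.round(4),np.degrees(np.arctan2(d[1],d[0])).round(1),np.hypot(d[0],d[1]).round(4))
E
```

```text
tip [0.575  0.1702 0.163 ]
[0.5679 0.1727 0.153 ] 160.6 0.0076
[0.5758 0.1781 0.153 ] 84.2 0.0079
[0.5688 0.1633 0.153 ] -132.1 0.0092
```

Emit:
move_arm([
  [[-0.45,-0.42,0.15],[0,0,0.37]],
  [[-0.47,-0.4,0.15],[0,0,0.38]],
  [[-0.49,-0.37,0.15],[0,0,0.37]],
  [[-0.51,-0.35,0.15],[0,0,0.38]],
  [[-0.52,-0.32,0.15],[0,0,0.37]],
  [[-0.54,-0.29,0.15],[0,0,0.38]],
  [[-0.56,-0.27,0.15],[0,0,0.37]],
  [[-0.57,-0.24,0.14],[0,0,0.38]],
  [[-0.58,-0.2,0.15],[0,0,0.37]],
  [[-0.59,-0.18,0.14],[0,0,0.38]],
  [[-0.59,-0.14,0.15],[0,0,0.37]],
  [[-0.61,-0.12,0.14],[0,0,0.38]],
  [[0,0,0],[0,0,0]],
  [[0,0,0],[0,0,0]],
], claw=0)

```text
time_s: 9.35
position: [0.5539, -0.1424, 0.2165]
tool_rot: [[-0.258, 0.966, -0.003], [0.966, 0.258, 0.002], [0.002, -0.002, -1.0]]
ft_force: [-0.0, 0.1, -0.1]
grip_width: 0.0855
gripper_force: 0.0
```

```bash
python3 - <<'E'
from h import *
im=grab("wrist","w3"); w=cloud(im); Z=w[...,2]
hsv=cv2.cvtColor(im["frame"],cv2.COLOR_RGB2HSV); H,S,V=cv2.split(hsv); m=(H>4)&(H<32)&(S>150)&(V>60)&(Z<.1)
k,l,st,cc=cv2.connectedComponentsWithStats(m.astype(np.uint8)); i=1+st[1:,4].argmax(); m=l==i
p=w[m]; print(cc[i],st[i],p[:,2].max())
q=p[p[:,2]>.074]; print("top",q.mean(0).round(4),len(q))
u,v=map(int,cc[i]); a=im["frame"][max(v-75,0):v+75,u-100:u+100]; print(u-100,max(v-75,0))
cv2.imwrite("pics/c4.png",cv2.resize(cv2.convertScaleAbs(a[...,::-1],alpha=1.6),None,fx=4,fy=4,interpolation=cv2.INTER_CUBIC))
E
```

```text
[287.26198557 203.13237166] [ 247  163   82   82 4714] 0.0806296964512595
top [ 0.5289 -0.1405  0.0769] 583
187 128
```

View pics/c4.png

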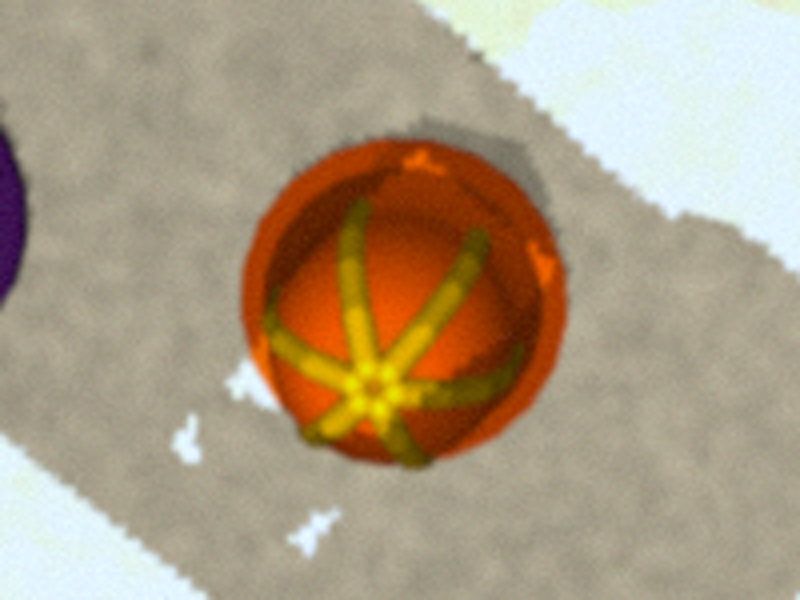

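The crop shows the orange cone with its hub at (372,390), and six yellow ribs running out from it to ends such as (355,210) and (478,240). I'll compute the rib phase from depth.

```bash
python3 - <<'E'
from h import *
im=load("w3"); w=cloud(im); Z=w[...,2]
hsv=cv2.cvtColor(im["frame"],cv2.COLOR_RGB2HSV); H,S,V=cv2.split(hsv); m=(S>130)&(V>40)&(Z<.09)&(Z>.0); m[:,:187]=0;m[:128]=0;m[278:]=0;m[:,387:]=0
o=m&(H>3)&(H<34)&(Z>.012)
# axis: fit of circle to flange outline ray-cast to z=.004
mm=(m&(H>3)&(H<34)).astype(np.uint8); c=max(cv2.findContours(mm,0,1)[0],key=cv2.contourArea)[:,0]
P=np.array([ray(im,u,v,.003) for u,v in c]); low=np.array([Z[v,u]<.012 for u,v in c]); P=P[low]
A=np.c_[2*P[:,:2],np.ones(len(P))]; s=np.linalg.lstsq(A,(P[:,:2]**2).sum(1),rcond=None)[0]; print("flange",s[:2].round(4),np.sqrt(s[2]+s[:2]@s[:2]).round(4),len(P))
f=load("top0"); print("top cam",ray(f,343.5,265.2,.03).round(4))
for ax in (s[:2],np.array([.5289,-.1405])):
    y=o&(H>=18); d=w[y][:,:2]-ax; r=np.hypot(*d.T); k=(r>.008)
    e=np.exp(6j*np.arctan2(d[k,1],d[k,0])).mean(); print("phase",(np.degrees(np.angle(e))/6)%60,abs(e),k.sum())
yaw=None
E
```

```text
flange [ 0.5288 -0.1411] 0.0325 190
top cam [ 0.5267 -0.1417  0.03  ]
phase 1.2394315920559071 0.8318148454465839 873
phase 1.3597820584629854 0.8482356946854713 870
```

```bash
python3 - <<'E'
from h import *
t=(.5288,-.1409)
plan([(7,(*t,.12),60),(2,(*t,.12),60),(4,(*t,.038),60),(2,(*t,.038),60)])
E
```

```text
from [ 0.5541 -0.1418  0.2171] yaw 15.0
[[[0.02,-0.07,0.28],[0,0,-0.8]],[[0.03,-0.07,0.28],[0,0,-0.8]],[[0.04,-0.06,0.28],[0,0,-0.8]],[[0.04,-0.06,0.28],[0,0,-0.81]],[[0.05,-0.05,0.27],[0,0,-0.8]],[[0.05,-0.05,0.28],[0,0,-0.81]],[[0.06,-0.04,0.27],[0,0,-0.8]],[[0.0,0.0,0.0],[0,0,0.0]],[[0.0,0.0,0.0],[0,0,0.0]],[[0.0,0.0,0.41],[0,0,0.0]],[[0.0,0.0,0.41],[0,0,0.0]],[[0.0,0.0,0.41],[0,0,0.0]],[[0.0,0.0,0.41],[0,0,0.0]],[[0.0,0.0,0.0],[0,0,0.0]],[[0.0,0.0,0.0],[0,0,0.0]]]
end [ 0.5288 -0.1409  0.0381] 59.96 max 0.41
```

Emit:
move_arm([
  [[0.02,-0.07,0.28],[0,0,-0.8]],
  [[0.03,-0.07,0.28],[0,0,-0.8]],
  [[0.04,-0.06,0.28],[0,0,-0.8]],
  [[0.04,-0.06,0.28],[0,0,-0.81]],
  [[0.05,-0.05,0.27],[0,0,-0.8]],
  [[0.05,-0.05,0.28],[0,0,-0.81]],
  [[0.06,-0.04,0.27],[0,0,-0.8]],
  [[0,0,0],[0,0,0]],
  [[0,0,0],[0,0,0]],
])

```text
time_s: 10.3
position: [0.5294, -0.1408, 0.1213]
tool_rot: [[-0.865, 0.503, 0.0], [0.503, 0.865, -0.0], [-0.0, 0.0, -1.0]]
ft_force: [0.8, 0.3, 0.7]
grip_width: 0.0853
gripper_force: 0.0
```

Emit:
move_arm([
  [[0,0,0.41],[0,0,0]],
  [[0,0,0.41],[0,0,0]],
  [[0,0,0.41],[0,0,0]],
  [[0,0,0.41],[0,0,0]],
  [[0,0,0],[0,0,0]],
  [[0,0,0],[0,0,0]],
  [[0,0,0],[0,0,0]],
])

```text
time_s: 11.0
position: [0.53, -0.1417, 0.0403]
tool_rot: [[-0.865, 0.501, 0.002], [0.501, 0.865, -0.001], [-0.003, 0.0, -1.0]]
ft_force: [1.2, 0.2, 0.1]
grip_width: 0.0855
gripper_force: 0.0
```

Emit:
move_arm([
  [[0,0,0],[0,0,0]],
  [[0,0,0],[0,0,0]],
  [[0,0,0],[0,0,0]],
  [[0,0,0],[0,0,0]],
  [[0,0,0],[0,0,0]],
  [[0,0,0],[0,0,0]],
], claw=1, force=40)

```text
time_s: 11.6
position: [0.5294, -0.1416, 0.0397]
tool_rot: [[-0.865, 0.501, 0.001], [0.501, 0.865, -0.0], [-0.001, -0.0, -1.0]]
ft_force: [-1.7, 0.4, 6.6]
grip_width: 0.0478
gripper_force: 41.3
```

```bash
python3 - <<'E'
from h import *
t=(.5758,.1683)
plan([(5,(.5294,-.1416,.25),None),(10,(*t,.25),33.4),(2,(*t,.25),33.4)])
E
```

```text
from [ 0.5294 -0.1416  0.0397] yaw 59.93
[[[0.0,0.0,-0.84],[0,0,0.0]],[[0.0,0.0,-0.84],[0,0,0.0]],[[0.0,0.0,-0.84],[0,0,0.0]],[[0.0,0.0,-0.84],[0,0,0.0]],[[0.0,0.0,-0.85],[0,0,0.0]],[[0.23,0.58,0.0],[0,0,0.33]],[[0.26,0.57,0.0],[0,0,0.33]],[[0.28,0.56,0.0],[0,0,0.33]],[[0.31,0.55,0.0],[0,0,0.33]],[[0.33,0.53,0.0],[0,0,0.33]],[[0.36,0.51,0.0],[0,0,0.33]],[[0.38,0.5,0.0],[0,0,0.33]],[[0.4,0.48,0.0],[0,0,0.34]],[[0.43,0.46,0.0],[0,0,0.33]],[[0.44,0.44,0.0],[0,0,0.34]],[[0.0,0.0,0.0],[0,0,0.0]],[[0.01,0.0,0.0],[0,0,0.0]]]
end [0.5756 0.1684 0.2502] 33.37 max 0.85
```

Emit:
move_arm([
  [[0,0,-0.3],[0,0,0]],
  [[0,0,-0.84],[0,0,0]],
  [[0,0,-0.84],[0,0,0]],
  [[0,0,-0.84],[0,0,0]],
  [[0,0,-0.84],[0,0,0]],
  [[0,0,-0.54],[0,0,0]],
  [[0.23,0.58,0],[0,0,0.33]],
  [[0.26,0.57,0],[0,0,0.33]],
  [[0.28,0.56,0],[0,0,0.33]],
  [[0.31,0.55,0],[0,0,0.33]],
  [[0.33,0.53,0],[0,0,0.33]],
  [[0.36,0.51,0],[0,0,0.33]],
  [[0.38,0.5,0],[0,0,0.33]],
  [[0.4,0.48,0],[0,0,0.34]],
  [[0.43,0.46,0],[0,0,0.33]],
  [[0.44,0.44,0],[0,0,0.34]],
  [[0,0,0],[0,0,0]],
  [[0,0,0],[0,0,0]],
  [[0,0,0],[0,0,0]],
])

```text
time_s: 13.5
position: [0.5756, 0.1673, 0.2488]
tool_rot: [[-0.55, 0.835, -0.0], [0.835, 0.55, -0.0], [-0.0, -0.0, -1.0]]
ft_force: [-0.1, 0.2, -0.3]
grip_width: 0.0475
gripper_force: 41.8
```

```bash
python3 - <<'E'
from h import *
im=grab("wrist","w4"); w=cloud(im); Z=w[...,2]; s=env.observe(); print(s["position"],s["ft_force"],s["grip_width"])
grab("top","top4"); grab("scene","scene4")
a=im["frame"][120:480,120:520]; cv2.imwrite("pics/c5.png",cv2.resize(cv2.convertScaleAbs(a[...,::-1],alpha=1.6),None,fx=1.6,fy=1.6))
E
```

```text
[0.57561777 0.16717516 0.24887448] [ 0.60088814  0.56996054 -0.70856971] 0.0476480420097413
```

View pics/c5.png

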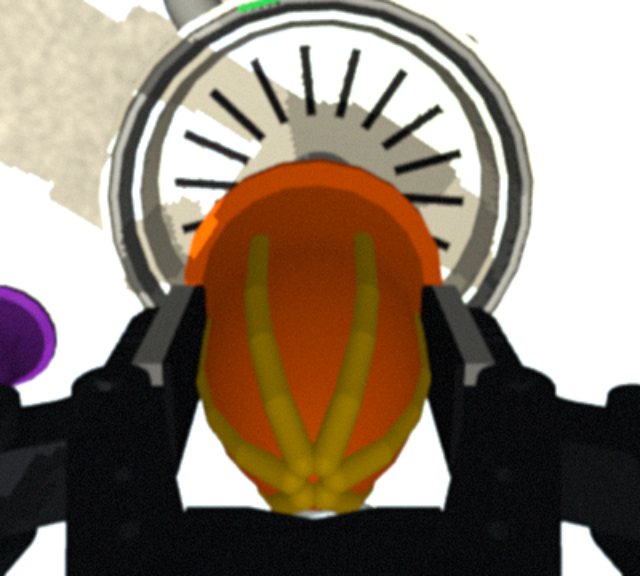

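The cone is held upright, with its ribs symmetric about the tool's x axis (crop ends at (260,240) and (365,240)). That is the phase I planned. I'll lower it with a small correction.

Emit:
move_arm([
  [[0,0.03,0.29],[0,0,0]],
  [[0,0,0.29],[0,0,0]],
  [[0,0,0.29],[0,0,0]],
  [[0,0,0.2],[0,0,0]],
  [[0,0,0],[0,0,0]],
  [[0,0,0],[0,0,0]],
])

```text
time_s: 14.25
position: [0.5771, 0.1687, 0.1958]
tool_rot: [[-0.55, 0.835, 0.001], [0.835, 0.55, 0.0], [-0.0, 0.001, -1.0]]
ft_force: [-0.3, -0.1, -0.9]
grip_width: 0.0477
gripper_force: 41.8
```

Emit:
move_arm([
  [[0,0,0.06],[0,0,0]],
  [[0,0,0.06],[0,0,0]],
  [[0,0,0],[0,0,0]],
  [[0,0,0],[0,0,0]],
])

```text
time_s: 14.65
position: [0.5769, 0.169, 0.1894]
tool_rot: [[-0.55, 0.835, 0.0], [0.835, 0.55, 0.0], [0.0, 0.0, -1.0]]
ft_force: [-0.2, 0.2, -0.1]
grip_width: 0.0477
gripper_force: 41.8
```

Emit:
move_arm([
  [[0,0,0.04],[0,0,0]],
  [[0,0,0.04],[0,0,0]],
  [[0,0,0],[0,0,0]],
  [[0,0,0],[0,0,0]],
])

```text
time_s: 15.05
position: [0.5769, 0.1689, 0.1852]
tool_rot: [[-0.55, 0.835, -0.0], [0.835, 0.55, -0.0], [0.0, -0.0, -1.0]]
ft_force: [-0.3, -0.3, -0.3]
grip_width: 0.0473
gripper_force: 41.8
```

Emit:
move_arm([
  [[0,0,0.03],[0,0,0]],
  [[0,0,0.03],[0,0,0]],
  [[0,0,0],[0,0,0]],
  [[0,0,0],[0,0,0]],
])

```text
time_s: 15.45
position: [0.5769, 0.1689, 0.1823]
tool_rot: [[-0.55, 0.835, -0.0], [0.835, 0.55, 0.0], [0.0, -0.0, -1.0]]
ft_force: [-0.5, -0.2, -0.6]
grip_width: 0.0475
gripper_force: 41.8
```

Emit:
move_arm([
  [[0,0,0.03],[0,0,0]],
  [[0,0,0.03],[0,0,0]],
  [[0,0,0],[0,0,0]],
  [[0,0,0],[0,0,0]],
])

```text
time_s: 15.85
position: [0.5769, 0.1689, 0.1793]
tool_rot: [[-0.55, 0.835, -0.0], [0.835, 0.55, 0.0], [0.0, -0.0, -1.0]]
ft_force: [0.1, -0.2, -1.0]
grip_width: 0.0475
gripper_force: 41.8
```

There is no contact force 6 mm below the unmeshed stop, so the splines are meshing. Continuing down.

Emit:
move_arm([
  [[0,0,0.06],[0,0,0]],
  [[0,0,0.06],[0,0,0]],
  [[0,0,0.04],[0,0,0]],
  [[0,0,0],[0,0,0]],
  [[0,0,0],[0,0,0]],
])

```text
time_s: 16.35
position: [0.5769, 0.1689, 0.1713]
tool_rot: [[-0.55, 0.835, -0.0], [0.835, 0.55, 0.0], [0.0, -0.0, -1.0]]
ft_force: [-0.2, -0.0, -0.8]
grip_width: 0.0479
gripper_force: 41.8
```

Emit:
move_arm([
  [[0,0,0.04],[0,0,0]],
  [[0,0,0.03],[0,0,0]],
  [[0,0,0],[0,0,0]],
  [[0,0,0],[0,0,0]],
])

```text
time_s: 16.75
position: [0.5769, 0.1689, 0.1678]
tool_rot: [[-0.55, 0.835, -0.0], [0.835, 0.55, -0.0], [0.0, -0.0, -1.0]]
ft_force: [-0.4, -0.1, -0.7]
grip_width: 0.0476
gripper_force: 41.8
```

Emit:
move_arm([
  [[0,0,0.03],[0,0,0]],
  [[0,0,0.03],[0,0,0]],
  [[0,0,0],[0,0,0]],
  [[0,0,0],[0,0,0]],
])

```text
time_s: 17.15
position: [0.577, 0.169, 0.1652]
tool_rot: [[-0.55, 0.835, 0.001], [0.835, 0.55, 0.0], [-0.0, 0.001, -1.0]]
ft_force: [-1.0, -0.0, 3.9]
grip_width: 0.0478
gripper_force: 42.2
```

Contact with the spring at about 0.166, as expected for the home position. Now pressing to the stop.

Emit:
move_arm([
  [[0,0,0.04],[0,0,0]],
  [[0,0,0.04],[0,0,0]],
  [[0,0,0],[0,0,0]],
  [[0,0,0],[0,0,0]],
], force=60)

```text
time_s: 17.55
position: [0.5771, 0.169, 0.1614]
tool_rot: [[-0.55, 0.835, 0.001], [0.835, 0.55, 0.0], [-0.001, 0.001, -1.0]]
ft_force: [-1.6, -0.6, 7.5]
grip_width: 0.0469
gripper_force: 64.9
```

Emit:
move_arm([
  [[0,0,0.04],[0,0,0]],
  [[0,0,0],[0,0,0]],
  [[0,0,0],[0,0,0]],
])

```text
time_s: 17.85
position: [0.5771, 0.169, 0.1606]
tool_rot: [[-0.55, 0.835, 0.002], [0.835, 0.55, 0.0], [-0.001, 0.002, -1.0]]
ft_force: [-3.8, -1.2, 15.1]
grip_width: 0.0471
gripper_force: 65.6
```

Emit:
move_arm([
  [[0,0,0.02],[0,0,0]],
  [[0,0,0],[0,0,0]],
  [[0,0,0],[0,0,0]],
  [[0,0,0],[0,0,0]],
  [[0,0,0],[0,0,0]],
])

```text
time_s: 18.35
position: [0.5772, 0.169, 0.1604]
tool_rot: [[-0.55, 0.835, 0.003], [0.835, 0.55, 0.0], [-0.002, 0.003, -1.0]]
ft_force: [-7.2, -0.7, 20.6]
grip_width: 0.0469
gripper_force: 66.2
```

```bash
python3 - <<'E'
from h import *
im=grab("wrist","w5"); w=cloud(im); Z=w[...,2]; s=env.observe(); print(s["time_s"],s["position"],s["ft_force"],s["grip_width"])
c=np.array([.5765,.1688]); hsv=cv2.cvtColor(im["frame"],cv2.COLOR_RGB2HSV); g=(hsv[...,0]>45)&(hsv[...,0]<85)&(hsv[...,1]>120)&(Z<.2)&(Z>.12)
q=w[g]; q=q[q[:,2]>.166]; u=q.mean(0); print("tab",u.round(4),np.degrees(np.arctan2(u[1]-c[1],u[0]-c[0])).round(1),len(q))
cv2.imwrite("pics/w5b.png",cv2.convertScaleAbs(im["frame"][...,::-1],alpha=1.5))
E
```

```text
18.4 [0.57720047 0.16900178 0.16041836] [-7.44880099 -1.21944391 20.23961576] 0.04693734285084417
tab [0.5139 0.224  0.1719] 138.6 3517
```

View pics/w5b.png

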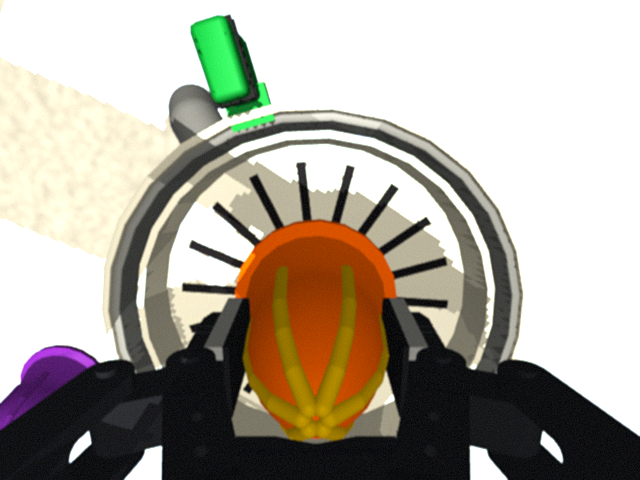

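The cone is seated in the dish with foot and ribs upright (hub at (315,425)). The tab at (220,60) is still on its fine stop. The press is on its stop at about 20 N, so I'm handing in.

```bash
python3 -c "
from rig import env
print(env.close_job())"
```

```text
the job is handed in; nothing more can be done
None
```

I slid the selector to its fine end stop, then meshed the orange cone fully home on the shaft. The job was handed in at 18.4 s with the cone still gripped and pressed onto the shaft's stop at about 20 N; no verdict was returned.

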